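# Press the spring mould to its third click with the stamp

### The arm

A 6-joint arm with a two-finger parallel gripper is mounted at the origin on a cart in front of the work surface, level with it; the furniture and walls round the work are solid. World frame = base frame: x ahead of the robot, y to its left, z up, the work surface at z = 0. Lengths are in m, angles in degrees, forces in N, time in s.
With the tool pointing down it reaches from about 0.3 to 0.75 m from the base axis. Payload 8.5 kg.
Tool frame: the origin (TCP) lies between the finger pads, 19 mm behind the fingertips; this is the grasp point; z points along the fingers, y is the line along which they close (so a half turn about z gives the same grasp; the last joint's range is limited). The gripper opens to 85 mm and grips with 20 to 120 N. Pads are 22 mm wide; open, the fingers measure 114 mm over their backs; the gripper's body (76 mm by 85 mm) begins 54 mm behind the grasp point. The pads swing forward as they close: fully open they stand 13 mm farther back than shut.
Start: joints at [-83.726, 21.807, 74.336, -0, 83.858, -12.336], TCP at [0.176, -0.521, 0.25] pointing down, gripper open.
Joint ranges: [-178.18, 178.18], [-50.72, 133.34], [12.68, 142.11], [-81.47, 261.47], [9.98, 163.14], [-165.26, 165.26]. Speed limits (degrees/s): [136.94, 136.94, 180, 180, 180, 180].

### API

Orientations are given as a 3x3 rotation matrix whose columns are the frame's x, y, z axes.
In Python, from rig import env, optics gives the robot as it stands.
- The arm moves only by the shell command python3 -m jog 'ROWS' [OPENING] [FORCE]. ROWS is JSON, a list of rows, each an object with "linear": the shift along the tool's x, y, z in units of 40 mm (1.0 is 40 mm), a list of three; "roll": the turn about the tool's z in units of 5 degrees (1.0 is 5 degrees). A call has 1 to 12 rows; each row shifts and turns the commanded pose from where the row before left it, along the tool's axes as they then stand; what a row does not reach is not made up. A row lasts 1/12 s, in which the tool goes at most 41.7 mm and 7.16 degrees, less where a joint would pass 70% of its speed; a pose out of reach is approached as far as the arm can. A call is refused whole if a number of a shift passes 1 or a number of a turn 1, either way. A call with a gripper value outside its range is refused whole. OPENING is the opening, from -1 (shut) to 1 (fully open), set as the call begins (- or left out, the last holds). The fingers move at their own pace and stop on an object; FORCE is the grip in N (left out, the last holds). Time passes only in rows, so rows that do not move let the fingers close. It gives the time, the measured TCP pose, the force, the opening and the grip force at its end, in the units of the state.
- env.observe(): the state, without advancing time (a new reading comes with each control period).
- optics.get_image(name): name is "scene" or "top" or "wrist"; returns the picture (400x640x3 uint8, red, green, blue); there is no depth.
- optics.calibration(name): a dict with "fov_y" (degrees; the focal length in pixels is half the picture's height over the tangent of half this angle, whatever the lens; pixels are square), "cx", "cy" (the principal point, pixels), "T" (4x4, takes a point from camera to world coordinates). Camera axes: x right, y down, z forward; pixel columns grow to the right and rows downward; lengths in m; the calibration is good to about 2 mm. A picture is of the moment at which its call begins: read the wrist's pose just before it. calibration takes no time and is no camera call; for the wrist camera it gives the pose at the moment of the call.
- env.close_job(): hands the job in; it is judged then, once.
The state is a dict: "time_s": time; "q": joint angles; "qvel": joint speeds; "joint_efforts": joint torques, N m; "position": TCP position; "tool_rot": TCP orientation; "ft_force": force on the tool from outside, world axes, zero at the start; "wrist_torque": the same for the moment, N m; "grip_width": finger opening in m; "gripper_force": force on a finger pad.
Only numpy, scipy, OpenCV 4.12 (cv2) and the standard library are available. Lean on these libraries where they do the work, as an engineer would, in place of code of your own. Each camera call takes 0.05 s, during which the arm holds its last target. There are 200 camera calls.

### The job

Lift the wooden-handled steel stamp up and off its hook, and with the flat end of the stamp push the mould press's spring-loaded steel cup down past its first two clicks to the third and last one. The cup springs back by itself, so finish while still gripping the stamp upright and holding the cup down at the third click. Press the cup only with the stamp, not with the fingers, and leave the bell, the two chocolate cups and the scoop where they are.

Things in the scene. Friction and masses are not known exactly. Their poses are not given: they have to be found in the camera images.
- stamp: Loose hand stamp, 118 mm long, about 0.18 kg, hanging upright. Origin: centre of its flat lower face, z up its axis, round. Upward: steel head 34 mm diameter to 16 mm; stem 12 mm diameter to 62 mm; brass collar 32 mm diameter from 62 to 72 mm (hangs by its underside); wooden handle 22 mm diameter, 72 to 118 mm: grip it here, fingertips just above the collar so that they can push on it.
- stamp_grip (a point): Point on the axis of the stamp's wooden handle, 95 mm above its lower face: with the TCP here and the tool pointing down the fingertips are about 4 mm above the collar.
- stand: Fixed hook stand: dark wooden foot 125 x 90 mm, steel post, steel fork. Origin on the counter straight under the middle of the fork slot, z up; the fork's open end points along the stand's own -x, the post is at x = +56 mm. Post and fork arm end about 107 mm above the counter.
- hook (a point): Middle of the fork slot, level with the prongs' upper face, 107 mm above the counter; the collar rests here, so the stamp's face hangs at 45 mm. Prongs 8 mm wide, 16 mm apart inside, run along the stand's x, open to -x; tips turn up 9 mm, 21 to 27 mm in front. Lift the stamp 12 mm or more (well off: 20), then out along -x by 60 mm: its head cannot pass up through the slot.
- press: Fixed mould press: round grey base 92 mm diameter, 38 mm high, 112 mm foot disc, steel spring cup standing in it. Origin on the counter on the cup's axis, z up. At its own +y side a black scale plate, 76 mm high, 44 to 64 mm from the axis, has a white dot (rest) and three brass dots (clicks) beside the cup's red pointer.
- seat_floor (a point): Centre of the inner floor of the spring cup, where the stamp is to press; it moves with the cup. At rest it is 43 mm above the counter. The cup is 56 mm wide inside and its rim is 30 mm above this floor.
- seat (a joint): How far the spring cup is pushed down, m: 0 at rest (up), clicks near 0.008, 0.016 and 0.024, hard stop at 0.026. It always springs back. The push on the cup is about 3 N at the start rising to some 11 N at the end (the stamp weighs about 2 N of it), going up and down by 2 to 3 N over each click. Bottoming it at the hard stop is fine and counts as the third click.
- bell: Silver counter bell on black foot, 80 mm wide, 60 mm high, loose; origin under its centre. Leave it alone.
- cup_a: Small fluted chocolate cup, 37 mm wide, 28 mm high, loose; origin under its centre. Leave it alone.
- cup_b: Second such chocolate cup, 37 mm wide, 28 mm high, loose; origin under its centre. Leave it alone.
- sweet_scoop: Steel sweet scoop with wooden handle, 138 mm long in its y, 42 mm wide, 21 mm high, loose, lying behind the press; origin under its centre. Leave it alone.
Things that resemble listed ones, but are neither listed nor needed, are in the scene too. Several things have the shape of the stand; the one meant has the colours described above.

How it is judged (in metres and radians):
On the way, in this order (a step that is already met when the one before it is completed fails the run):
1. the gripped stamp is lifted off the hook (face at least 60 mm above the counter, or out of the fork, not touching the stand) (contact force between stamp and stand below 0.05 N and contact force between the fingers and stamp above 1 N and (z of stamp in the frame of stand above 0.06 m or horizontal distance between stamp and stand above 0.05 m)), for 0.1 s.
2. the cup is pushed down to its third click by the stamp (value of joint seat above 0.0225 m and contact force between stamp and press above 3 N and contact force between the fingers and stamp above 1 N and horizontal distance between stamp and seat_floor below 0.018 m and angle between stamp's own z axis and vertical below 0.2 rad), for 0.5 s.
At the end, for the whole second after the job is handed in: The gripper still holds the stamp (more than 1 N), upright within 0.2 rad and its axis within 18 mm of the cup's axis; the stamp presses on the press with more than 3 N and the cup is down more than 22.5 mm (third click); the stamp does not touch its stand (all of step 2 and contact force between stamp and stand below 0.05 N); the arm keeps its last pose, push and grip.
It fails at once if the fingers or arm push on the mould press (more than 3 N) (contact force between any of the arm, the fingers and press above 3 N).
It fails at once if the bell, a chocolate cup or the scoop is moved more than 20 mm (distance of any of bell, cup_a, cup_b, sweet_scoop from where it was at the start of the episode above 0.02 m).
It also fails if it takes over 48 s, if anything falls off the work surface, if the arm or the gripper's body presses on something with over 40 N, if the wrist force passes 120 N, or if a joint passes its speed limit or range.

## Working session

There is one attempt and no reset: what is moved stays moved. The work goes in short steps, Python scripts to look and compute and a shell command to move; the robot and the scene stay as the last step left them, time stands still between calls to the robot, and variables do not carry over. Pictures are saved under pics/ and viewed, at most 10 in all, crops included, and the job is handed in when it is done.

```bash
mkdir -p pics; cat > h.py <<'E'
import numpy as np, cv2
from rig import env, optics
def save(n,f): 
    cv2.imwrite(f,optics.get_image(n)[:,:,::-1])
def K(n):
    c=optics.calibration(n); f=200/np.tan(np.radians(c["fov_y"]/2)); return f,c["cx"],c["cy"],np.array(c["T"])
def proj(n,p):
    f,cx,cy,T=K(n); q=np.linalg.inv(T)@np.append(p,1); return q[0]/q[2]*f+cx,q[1]/q[2]*f+cy
def ray(n,u,v):
    f,cx,cy,T=K(n); return T[:3,3],T[:3,:3]@np.array([(u-cx)/f,(v-cy)/f,1])
def atz(n,u,v,z):
    o,d=ray(n,u,v); return o+d*(z-o[2])/d[2]
E
python3 - <<'E'
from h import *
a=[]
for n in("scene","top"):
    save(n,f"pics/{n}0.png"); print(n,optics.calibration(n))
s=env.observe(); print(s["time_s"],s["tool_rot"],s["grip_width"])
E
```

```text
scene {'fov_y': 55.71136995756123, 'cx': 316.4061388642989, 'cy': 205.08294194446117, 'T': array([[-0.72972522, -0.44074162,  0.52273122, -0.08184362],
       [-0.68368972,  0.47966777, -0.54998836,  0.93481697],
       [-0.00833456, -0.75872634, -0.65135618,  0.88348381],
       [ 0.        ,  0.        ,  0.        ,  1.        ]])}
top {'fov_y': 43.542124512472526, 'cx': 319.7997247780929, 'cy': 198.3024950240897, 'T': array([[-0.01940804, -0.99647467,  0.08161838,  0.37312145],
       [-0.99964969,  0.02080944,  0.01635455,  0.28370586],
       [-0.01799532, -0.08127238, -0.99652946,  1.79609165],
       [ 0.        ,  0.        ,  0.        ,  1.        ]])}
0.1 [[ 9.47700159e-01  3.19162011e-01 -1.38308071e-04]
 [ 3.19161918e-01 -9.47699323e-01  1.28930892e-03]
 [ 2.80423963e-04 -1.26602094e-03 -9.99999159e-01]] 0.08502174626650891
```

View pics/scene0.png

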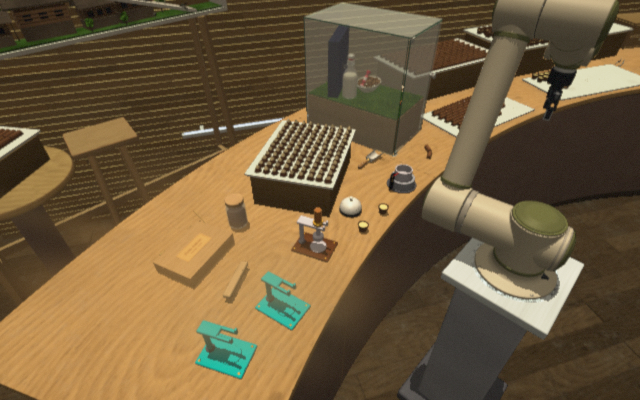

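View pics/top0.png

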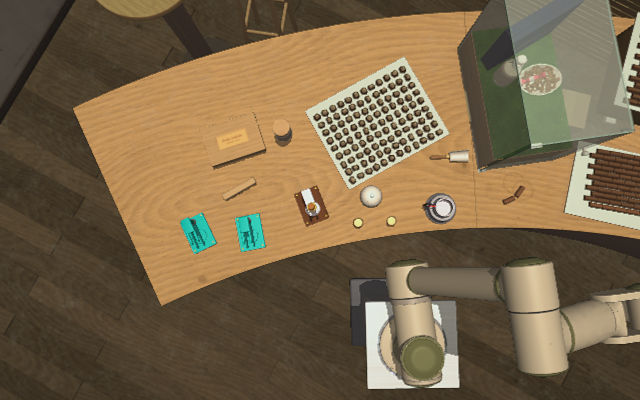

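The scene shows the stamp on a dark-wood and steel stand at scene (317,235), top (311,206). The teal stands at top (198,232) and (250,232) look alike but are the wrong colour and empty. The jar at (282,130) is another lookalike. The press is at top (440,208), scene (403,178). I'll check with close crops.

```bash
python3 - <<'E'
from h import *
s=cv2.imread("pics/scene0.png");t=cv2.imread("pics/top0.png")
def c(i,u,v,w,h,k): return cv2.resize(i[v:v+h,u:u+w],None,fx=k,fy=k,interpolation=cv2.INTER_CUBIC)
a=np.hstack([c(s,285,200,60,60,5),c(s,375,155,60,60,5)])
b=np.hstack([c(t,285,180,60,60,5),c(t,410,178,60,60,5)])
cv2.imwrite("pics/crop1.png",np.vstack([a,b]))
E
```

```text
(no output)
```

View pics/crop1.png

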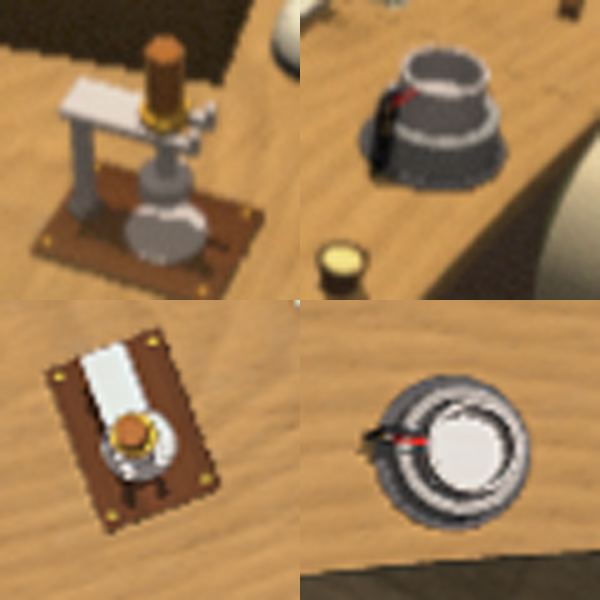

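The close crop confirms the choice: dark wooden foot with brass corner studs, steel post and fork, and a wooden handle with a brass collar. The fork opens downward in the top view. Next I'll compute poses.

```bash
python3 - <<'E'
from h import *
np.set_printoptions(precision=4,suppress=True)
L=lambda x,y,u,v:(u+(x+.5)/5-.5, v+(y+.5)/5-.5)
d=[atz("top",*L(x,y-300,285,180),.012) for x,y in((58,377),(153,340),(207,480),(112,516))]
d=np.array(d); print(d, d.mean(0)); ax=(d[2]+d[3]-d[0]-d[1])/2; print("open dir",ax,np.degrees(np.arctan2(ax[1],ax[0])))
def tri(p1,p2):
    o1,d1=ray("top",*p1);o2,d2=ray("scene",*p2); A=np.c_[d1,-d2]; t=np.linalg.lstsq(A,o2-o1,rcond=None)[0]
    a=o1+t[0]*d1;b=o2+t[1]*d2; return (a+b)/2,np.linalg.norm(a-b)
print("handle top", atz("top",*L(133,133,285,180),.163),atz("scene",*L(165,45,285,200),.163))
print("rim",atz("top",*L(165,155,410,178),.073),atz("scene",*L(145,70,375,155),.073),"foot",atz("top",*L(153,152,410,178),.003))
print("bell",atz("top",371,196,.05),"cups",atz("top",358,223,.028),atz("top",391.5,221,.028))
s=env.observe();R=np.array(s["tool_rot"]);print(R,s["position"])
E
```

```text
[[0.5329 0.3972 0.012 ]
 [0.558  0.3287 0.012 ]
 [0.4569 0.2921 0.012 ]
 [0.4326 0.3603 0.012 ]] [0.4951 0.3446 0.012 ]
open dir [-0.1007 -0.0368  0.    ] -159.9230168519979
handle top [0.4816 0.3391 0.163 ] [0.4831 0.3355 0.163 ]
rim [ 0.47   -0.1087  0.073 ] [ 0.4729 -0.1182  0.073 ] foot [ 0.4763 -0.1162  0.003 ]
bell [0.5205 0.1333 0.05  ] cups [0.4278 0.1798 0.028 ] [0.4325 0.0618 0.028 ]
[[ 0.9477  0.3192 -0.0001]
 [ 0.3192 -0.9477  0.0013]
 [ 0.0003 -0.0013 -1.    ]] [ 0.1755 -0.521   0.2495]
```

```bash
python3 -m jog '[{"linear":[0.61,-0.61,0],"roll":0},{"linear":[0.61,-0.61,0],"roll":0},{"linear":[0.61,-0.61,0],"roll":0},{"linear":[0.61,-0.61,0],"roll":0},{"linear":[0.61,-0.61,0],"roll":0},{"linear":[0.61,-0.61,0],"roll":0},{"linear":[0.61,-0.61,0],"roll":0},{"linear":[0.61,-0.61,0],"roll":0},{"linear":[0.61,-0.61,0],"roll":0},{"linear":[0.61,-0.61,0],"roll":0},{"linear":[0.61,-0.61,0],"roll":0},{"linear":[0.61,-0.61,0],"roll":0}]' 1
```

```text
time_s: 1.1
position: [0.3598, -0.1486, 0.25]
tool_rot: [[0.948, 0.319, -0.0], [0.319, -0.948, 0.0], [-0.0, -0.0, -1.0]]
ft_force: [0.4, -0.2, -0.3]
grip_width: 0.0854
gripper_force: 0.0
```

```bash
python3 -m jog '[{"linear":[0.48,-0.83,0],"roll":0},{"linear":[0.48,-0.83,0],"roll":0},{"linear":[0.48,-0.83,0],"roll":0},{"linear":[0.48,-0.83,0],"roll":0},{"linear":[0.48,-0.83,0],"roll":0},{"linear":[0.48,-0.83,0],"roll":0},{"linear":[0.48,-0.83,0],"roll":0},{"linear":[0.48,-0.83,0],"roll":0},{"linear":[0.48,-0.83,0],"roll":0},{"linear":[0,0,0],"roll":0},{"linear":[0,0,0],"roll":0}]'
python3 - <<'E'
from h import *
save("wrist","pics/w1.png"); print(K("wrist"),env.observe()["position"],env.observe()["q"],proj("wrist",np.array([.482,.337,.163])))
np.save("w1T.npy",K("wrist")[3])
E
```

```text
time_s: 2.02
position: [0.4276, 0.1895, 0.2495]
tool_rot: [[0.947, 0.323, -0.001], [0.323, -0.947, -0.0], [-0.001, -0.0, -1.0]]
ft_force: [-0.3, 0.1, -0.4]
grip_width: 0.0852
gripper_force: 0.0
(np.float64(359.9222103980649), 319.3632786148062, 193.49682685638658, array([[ 3.19874504e-01, -8.95537238e-01, -3.09343427e-01,
         5.07573919e-01],
       [-9.47459917e-01, -3.02315017e-01, -1.04524335e-01,
         2.15568551e-01],
       [ 8.62709631e-05,  3.26525168e-01, -9.45188504e-01,
         3.73654599e-01],
       [ 0.00000000e+00,  0.00000000e+00,  0.00000000e+00,
         1.00000000e+00]])) [0.42765812 0.18828269 0.24957721] [ 9.20752771e+00  1.35391327e+01  8.67316064e+01 -1.78543849e-02
  7.97962095e+01  8.05116330e+01] (np.float64(91.08591283894572), np.float64(40.5238595991101))
```

View pics/w1.png

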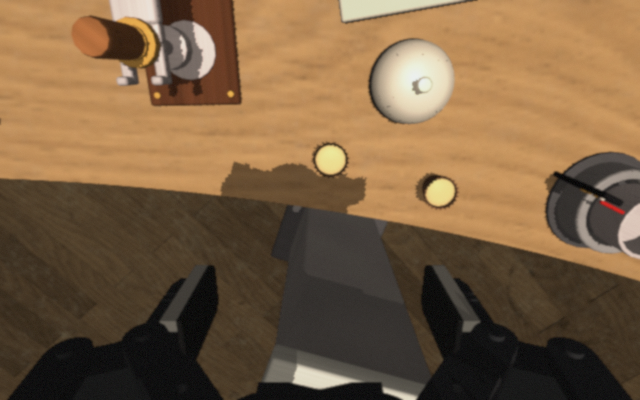

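The wrist view shows the handle top at (92,37), against a prediction of (91,40), and the collar at about (139,42). The fork prongs point straight down the image, so the fingers will close across the fork.

```bash
python3 - <<'E'
from h import *
a=atz("wrist",92,37,.163); b=atz("wrist",143,42,.117); print(a,b)
for z in(.163,): print(proj("wrist",np.array([.482,.337,.117])))
s=env.observe();R=np.array(s["tool_rot"])
for t in (a,[.4825,.339,.14]): print(R.T@(np.array([t[0],t[1],.14])-s["position"])/.04)
E
```

```text
[0.48393142 0.33675023 0.163     ] [0.4864432  0.33101148 0.117     ]
(np.float64(132.81651093512139), np.float64(45.75911559803694))
[ 2.52582536 -3.0650424   2.73605692]
[ 2.50996064 -3.12979057  2.7360689 ]
```

```bash
python3 -m jog '[{"linear":[0.42,-0.51,0],"roll":0},{"linear":[0.42,-0.51,0],"roll":0},{"linear":[0.42,-0.51,0],"roll":0},{"linear":[0.42,-0.51,0],"roll":0},{"linear":[0.42,-0.51,0],"roll":0},{"linear":[0.42,-0.51,0],"roll":0},{"linear":[0,0,0.45],"roll":0},{"linear":[0,0,0.45],"roll":0},{"linear":[0,0,0.45],"roll":0},{"linear":[0,0,0.45],"roll":0},{"linear":[0,0,0.45],"roll":0},{"linear":[0,0,0.4],"roll":0}]'
python3 -m jog '[{"linear":[0,0,0.07],"roll":0},{"linear":[0,0,0],"roll":0},{"linear":[0,0,0],"roll":0},{"linear":[0,0,0],"roll":0}]'
python3 - <<'E'
from h import *
save("wrist","pics/w2.png"); print(env.observe()["q"])
for z in(.163,.117): print(proj("wrist",np.array([.483,.337,z])))
E
```

```text
time_s: 3.07
position: [0.4848, 0.3343, 0.143]
tool_rot: [[0.948, 0.317, -0.001], [0.317, -0.948, -0.001], [-0.001, 0.0, -1.0]]
ft_force: [0.8, -0.4, -0.4]
grip_width: 0.0855
gripper_force: 0.0
time_s: 3.4
position: [0.4851, 0.3359, 0.1425]
tool_rot: [[0.948, 0.318, 0.002], [0.318, -0.948, 0.001], [0.002, -0.0, -1.0]]
ft_force: [-0.7, 0.0, 0.8]
grip_width: 0.0851
gripper_force: 0.0
[ 2.32336365e+01  3.11122952e+01  7.73328775e+01 -8.69401166e-04
  7.14394581e+01  9.46488896e+01]
(np.float64(315.73098134222454), np.float64(329.1835080994057))
(np.float64(316.6775189770134), np.float64(262.70797451313956))
```

View pics/w2.png

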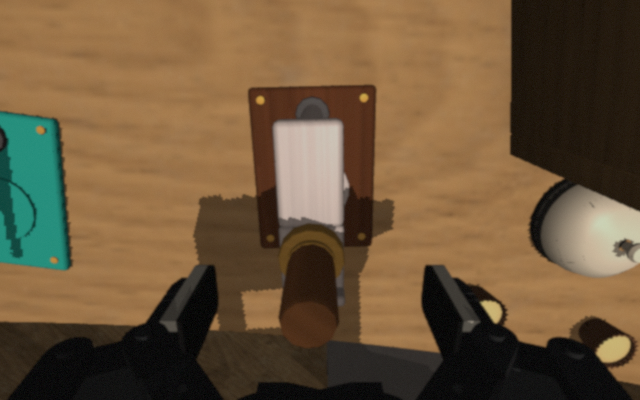

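The handle sits between the pads at (308,326), about 4 mm to the left of centre. I'll shift, then close.

```bash
python3 -m jog '[{"linear":[0,-0.08,0.04],"roll":0},{"linear":[0,0,0],"roll":0},{"linear":[0,0,0],"roll":0}]'
python3 -m jog '[{"linear":[0,0,0],"roll":0},{"linear":[0,0,0],"roll":0},{"linear":[0,0,0],"roll":0},{"linear":[0,0,0],"roll":0},{"linear":[0,0,0],"roll":0},{"linear":[0,0,0],"roll":0},{"linear":[0,0,0],"roll":0},{"linear":[0,0,0],"roll":0},{"linear":[0,0,0],"roll":0},{"linear":[0,0,0],"roll":0},{"linear":[0,0,0],"roll":0},{"linear":[0,0,0],"roll":0}]' -1 60
```

```text
time_s: 3.7
position: [0.4833, 0.3394, 0.1398]
tool_rot: [[0.948, 0.319, 0.0], [0.319, -0.948, 0.0], [0.0, -0.0, -1.0]]
ft_force: [-0.4, -0.2, 0.2]
grip_width: 0.0856
gripper_force: 0.0
time_s: 4.7
position: [0.4835, 0.3393, 0.1398]
tool_rot: [[0.948, 0.319, 0.0], [0.319, -0.948, 0.0], [0.0, -0.0, -1.0]]
ft_force: [-0.8, 0.9, 3.2]
grip_width: 0.0208
gripper_force: 58.6
```

```bash
python3 -m jog '[{"linear":[0,0,-0.15],"roll":0},{"linear":[0,0,-0.15],"roll":0},{"linear":[0,0,-0.15],"roll":0},{"linear":[0,0,-0.15],"roll":0},{"linear":[0,0,0],"roll":0},{"linear":[0,0,0],"roll":0},{"linear":[0,0,0],"roll":0},{"linear":[0,0,0],"roll":0}]'
python3 - <<'E'
from h import *
save("wrist","pics/w3.png"); save("scene","pics/s3.png")
a=cv2.imread("pics/w3.png")[200:400,160:480]; b=cv2.imread("pics/s3.png")[190:270,250:378]
cv2.imwrite("pics/c3.png",np.hstack([cv2.resize(a,(400,250)),cv2.resize(b,(400,250),interpolation=cv2.INTER_CUBIC)]))
E
```

```text
time_s: 5.37
position: [0.4833, 0.3391, 0.1633]
tool_rot: [[0.948, 0.319, -0.001], [0.319, -0.948, -0.0], [-0.001, 0.0, -1.0]]
ft_force: [0.6, -0.1, -2.5]
grip_width: 0.0205
gripper_force: 58.6
```

View pics/c3.png

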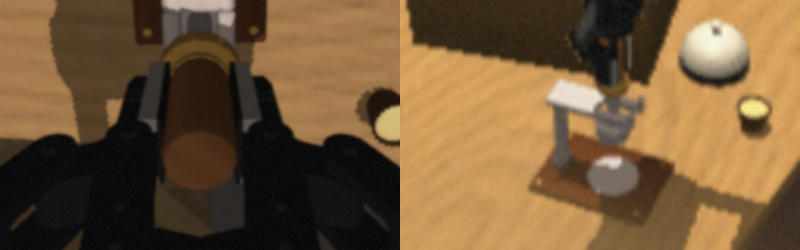

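The stamp is held upright and lifted, with its collar clear of the prongs. Now I'll move it out along the fork.

```bash
python3 -m jog '[{"linear":[-0.17,0.004,0],"roll":0},{"linear":[-0.17,0.004,0],"roll":0},{"linear":[-0.17,0.004,0],"roll":0},{"linear":[-0.17,0.004,0],"roll":0},{"linear":[-0.17,0.004,0],"roll":0},{"linear":[-0.17,0.004,0],"roll":0},{"linear":[-0.17,0.004,0],"roll":0},{"linear":[-0.17,0.004,0],"roll":0},{"linear":[-0.17,0.004,0],"roll":0},{"linear":[-0.17,0.004,0],"roll":0},{"linear":[-0.17,0.004,0],"roll":0},{"linear":[-0.17,0.004,0],"roll":0}]'
python3 -m jog '[{"linear":[0,0,-0.5],"roll":0},{"linear":[0,0,-0.5],"roll":0},{"linear":[0,0,-0.5],"roll":0},{"linear":[0,0,-0.5],"roll":0},{"linear":[0,0,-0.3],"roll":0},{"linear":[0,0,0],"roll":0},{"linear":[0,0,0],"roll":0}]'
```

```text
time_s: 6.47
position: [0.4061, 0.3111, 0.1636]
tool_rot: [[0.948, 0.319, 0.0], [0.319, -0.948, 0.0], [0.0, -0.0, -1.0]]
ft_force: [-0.3, 0.1, -1.6]
grip_width: 0.0206
gripper_force: 58.7
time_s: 7.05
position: [0.4064, 0.3113, 0.2555]
tool_rot: [[0.948, 0.319, 0.0], [0.319, -0.948, 0.0], [0.001, -0.0, -1.0]]
ft_force: [-0.1, 0.4, -2.4]
grip_width: 0.021
gripper_force: 58.8
```

```bash
python3 -m jog '[{"linear":[-0.25,0.85,0],"roll":0},{"linear":[-0.25,0.85,0],"roll":0},{"linear":[-0.25,0.85,0],"roll":0},{"linear":[-0.25,0.85,0],"roll":0},{"linear":[-0.25,0.85,0],"roll":0},{"linear":[-0.25,0.85,0],"roll":0},{"linear":[-0.25,0.85,0],"roll":0},{"linear":[-0.25,0.85,0],"roll":0},{"linear":[-0.25,0.85,0],"roll":0},{"linear":[-0.25,0.85,0],"roll":0},{"linear":[-0.25,0.85,0],"roll":0}]'
python3 -m jog '[{"linear":[0,0,0],"roll":0},{"linear":[0,0,0],"roll":0},{"linear":[0,0,0],"roll":0}]'
python3 - <<'E'
from h import *
save("wrist","pics/w4.png"); print(proj("wrist",np.array([.473,-.114,.073])))
E
```

```text
time_s: 7.97
position: [0.4209, -0.0796, 0.2544]
tool_rot: [[0.948, 0.319, -0.002], [0.319, -0.948, 0.001], [-0.001, -0.002, -1.0]]
ft_force: [0.9, 0.0, -1.8]
grip_width: 0.0212
gripper_force: 59.1
time_s: 8.22
position: [0.4213, -0.0777, 0.2546]
tool_rot: [[0.948, 0.319, -0.002], [0.319, -0.948, 0.001], [-0.001, -0.002, -1.0]]
ft_force: [-0.2, 0.6, -1.2]
grip_width: 0.0204
gripper_force: 59.4
(np.float64(380.54005871689066), np.float64(128.2839649289437))
```

View pics/w4.png

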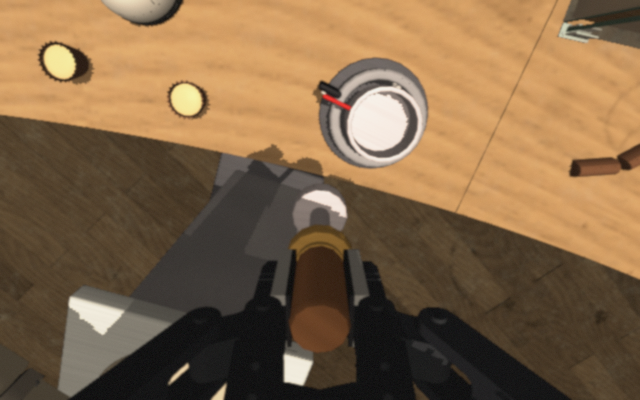

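The wrist view shows the cup rim centred near (382,124) and the stamp head at (320,213), with the stamp straight.

```bash
python3 - <<'E'
from h import *
r=atz("wrist",382,124,.073); print("rim",r,"foot",atz("wrist",374,112,.003))
s=env.observe(); p=s["position"]; print("head pred",proj("wrist",np.array([p[0],p[1],p[2]-.095+.008])))
R=np.array(s["tool_rot"]); t=np.array([r[0],r[1],p[2]]); print(R.T@(t-p)/.04)
# refine rim ellipse via crop circle
E
```

```text
rim [ 0.47673721 -0.11382987  0.073     ] foot [ 0.47982273 -0.11605776  0.003     ]
head pred (np.float64(319.97525624181293), np.float64(210.7959117186537))
[ 1.01838834  1.30822503 -0.00276548]
```

```bash
python3 -m jog '[{"linear":[0.245,0.328,0],"roll":0},{"linear":[0.245,0.328,0],"roll":0},{"linear":[0.245,0.328,0],"roll":0},{"linear":[0.245,0.328,0],"roll":0},{"linear":[0,0,0],"roll":0},{"linear":[0,0,0.4],"roll":0},{"linear":[0,0,0.4],"roll":0},{"linear":[0,0,0.4],"roll":0},{"linear":[0,0,0.4],"roll":0},{"linear":[0,0,0],"roll":0},{"linear":[0,0,0],"roll":0}]'
python3 - <<'E'
from h import *
save("wrist","pics/w5.png"); save("scene","pics/s5.png"); p=env.observe()["position"]; print(p,proj("wrist",np.array([.475,-.115,.073])))
cv2.imwrite("pics/c5.png",np.vstack([cv2.imread("pics/w5.png")[:300,80:560],cv2.resize(cv2.imread("pics/s5.png")[130:210,340:468],(480,300),interpolation=cv2.INTER_CUBIC)]))
E
```

```text
time_s: 9.18
position: [0.4753, -0.1142, 0.1915]
tool_rot: [[0.947, 0.32, -0.001], [0.32, -0.947, 0.001], [-0.001, -0.001, -1.0]]
ft_force: [0.3, 0.2, -0.9]
grip_width: 0.0209
gripper_force: 59.5
[ 0.47597034 -0.11494347  0.19262529] (np.float64(319.20041819427865), np.float64(195.4298592991473))
```

View pics/c5.png

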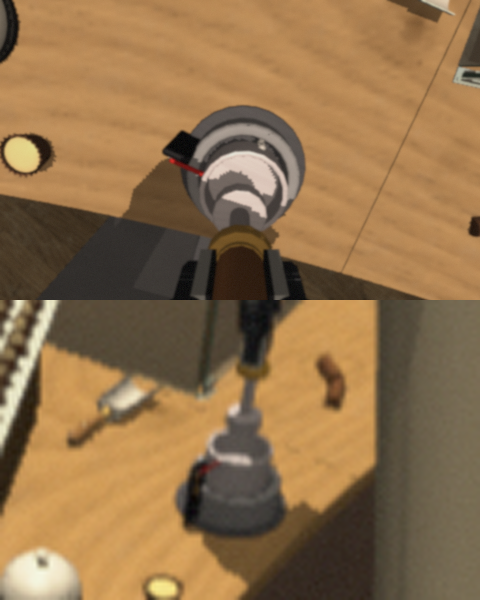

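The head is centred over the cup. The rim centre is about 5 px (3–4 mm) to the right, so I'll nudge and descend slowly.

```bash
python3 -m jog '[{"linear":[0,0.08,0.3],"roll":0},{"linear":[0,0,0.3],"roll":0},{"linear":[0,0,0.3],"roll":0},{"linear":[0,0,0.15],"roll":0},{"linear":[0,0,0],"roll":0},{"linear":[0,0,0],"roll":0}]'
python3 -m jog '[{"linear":[0,0,0.1],"roll":0},{"linear":[0,0,0.1],"roll":0},{"linear":[0,0,0.1],"roll":0},{"linear":[0,0,0.1],"roll":0},{"linear":[0,0,0],"roll":0},{"linear":[0,0,0],"roll":0}]'
python3 -m jog '[{"linear":[0,0,0.07],"roll":0},{"linear":[0,0,0.07],"roll":0},{"linear":[0,0,0.07],"roll":0},{"linear":[0,0,0.07],"roll":0},{"linear":[0,0,0.07],"roll":0},{"linear":[0,0,0],"roll":0},{"linear":[0,0,0],"roll":0}]'
```

```text
time_s: 9.78
position: [0.477, -0.1185, 0.1503]
tool_rot: [[0.948, 0.319, 0.001], [0.319, -0.948, -0.0], [0.001, 0.001, -1.0]]
ft_force: [-0.5, 0.5, -1.8]
grip_width: 0.0204
gripper_force: 59.5
time_s: 10.28
position: [0.4769, -0.1185, 0.1336]
tool_rot: [[0.948, 0.319, 0.0], [0.319, -0.948, -0.0], [0.0, 0.0, -1.0]]
ft_force: [0.1, 0.0, 0.1]
grip_width: 0.0203
gripper_force: 59.8
time_s: 10.87
position: [0.4769, -0.1185, 0.1199]
tool_rot: [[0.948, 0.319, 0.001], [0.319, -0.948, -0.0], [0.001, 0.001, -1.0]]
ft_force: [-0.5, 0.3, 5.2]
grip_width: 0.0209
gripper_force: 60.6
```

```bash
python3 -m jog '[{"linear":[0,0,0.05],"roll":0},{"linear":[0,0,0.05],"roll":0},{"linear":[0,0,0],"roll":0},{"linear":[0,0,0],"roll":0},{"linear":[0,0,0],"roll":0}]'
python3 -m jog '[{"linear":[0,0,0.05],"roll":0},{"linear":[0,0,0],"roll":0},{"linear":[0,0,0],"roll":0},{"linear":[0,0,0],"roll":0}]'
```

```text
time_s: 11.28
position: [0.4769, -0.1185, 0.1158]
tool_rot: [[0.948, 0.319, 0.001], [0.319, -0.948, -0.0], [0.0, 0.0, -1.0]]
ft_force: [-0.4, 1.1, 4.7]
grip_width: 0.021
gripper_force: 60.4
time_s: 11.62
position: [0.4769, -0.1185, 0.114]
tool_rot: [[0.948, 0.319, 0.001], [0.319, -0.948, -0.0], [0.001, 0.001, -1.0]]
ft_force: [-0.6, 1.6, 6.9]
grip_width: 0.0204
gripper_force: 60.4
```

```bash
python3 -m jog '[{"linear":[0,0,0.04],"roll":0},{"linear":[0,0,0],"roll":0},{"linear":[0,0,0],"roll":0},{"linear":[0,0,0],"roll":0}]'
python3 -m jog '[{"linear":[0,0,0.04],"roll":0},{"linear":[0,0,0],"roll":0},{"linear":[0,0,0],"roll":0},{"linear":[0,0,0],"roll":0}]'
```

```text
time_s: 11.95
position: [0.477, -0.1185, 0.1125]
tool_rot: [[0.948, 0.319, 0.001], [0.319, -0.948, -0.0], [0.001, 0.001, -1.0]]
ft_force: [-1.1, 1.1, 8.2]
grip_width: 0.0205
gripper_force: 60.5
time_s: 12.28
position: [0.4771, -0.1186, 0.1116]
tool_rot: [[0.948, 0.319, 0.002], [0.319, -0.948, -0.001], [0.001, 0.001, -1.0]]
ft_force: [-3.0, 3.4, 16.3]
grip_width: 0.0206
gripper_force: 61.5
```

The force has jumped to 16 N at the expected depth, which should be the hard stop. I'll hold for 1 s and check with the camera.

```bash
python3 -m jog '[{"linear":[0,0,0.03],"roll":0},{"linear":[0,0,0],"roll":0},{"linear":[0,0,0],"roll":0},{"linear":[0,0,0],"roll":0},{"linear":[0,0,0],"roll":0},{"linear":[0,0,0],"roll":0},{"linear":[0,0,0],"roll":0},{"linear":[0,0,0],"roll":0},{"linear":[0,0,0],"roll":0},{"linear":[0,0,0],"roll":0},{"linear":[0,0,0],"roll":0},{"linear":[0,0,0],"roll":0}]'
python3 - <<'E'
from h import *
save("wrist","pics/w6.png"); save("scene","pics/s6.png")
cv2.imwrite("pics/c6.png",np.vstack([cv2.imread("pics/w6.png")[:300,80:560],cv2.resize(cv2.imread("pics/s6.png")[130:210,340:468],(480,300),interpolation=cv2.INTER_CUBIC)]))
E
```

```text
time_s: 13.28
position: [0.4774, -0.1186, 0.1115]
tool_rot: [[0.948, 0.319, 0.003], [0.319, -0.948, -0.001], [0.002, 0.002, -1.0]]
ft_force: [-4.1, 2.3, 28.3]
grip_width: 0.0205
gripper_force: 62.8
```

View pics/c6.png

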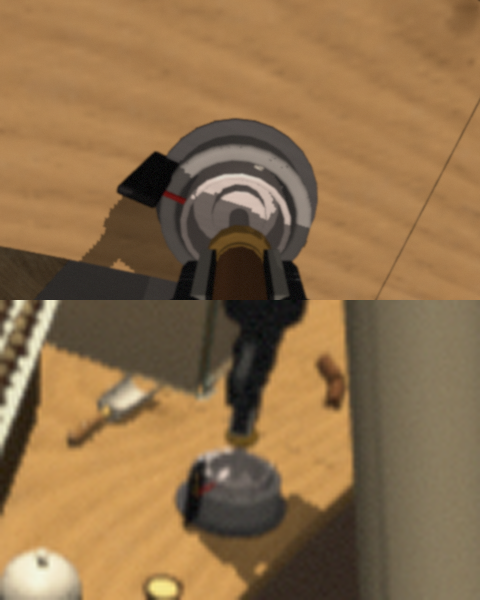

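The cup is down with the stamp seated in its centre. At 28 N there is no further travel, so it's on the hard stop. Handing in.

```bash
python3 -c "
from rig import env; print(env.close_job())"
```

```text
the job is handed in; nothing more can be done
None
```

I lifted the stamp off its hook, used it to push the press cup down to the hard stop (counts as the third click), and handed the job in still gripping the stamp upright and pressing with about 28 N; the hand-in returned no verdict.

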